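# Move the spring-pinned flap to the filled counter bin

## Task

Take the clear flap off the empty counter bin and hang it on the filled bin next to it: squeeze its two finger tabs together to draw the sprung hinge pin, then slide it out and lift it off, drop its bar into the other bin's hinge rail, push it in against the rail and let the pin snap into its hole, so that the flap hangs down shut. Go gently, the plastic hinge rails crack if forced, and leave the goods on the counter and on the bins where they are.

Things in the scene. Friction and masses are not known exactly. Their poses are not given: they have to be found in the camera images.
- bin_a: the empty clear acrylic counter bin that carries the flap at the start, fixed to the counter, 200 mm deep (x), 236 wide (y), 160 high; origin: centre of its underside; x points out of its open front (away from the robot, where the flap hangs), z up. A grey moulded hinge rail, made like bin_b's, runs along the top of its front; it too cracks above 25 N
- bin_b: the same bin without a flap, filled with small snack packs, fixed to the counter; same axes. Its hinge rail (back plate, two cheeks) is screwed on through upright slotted holes, so rail, slot, ledges and hole together may sit up to 7 mm higher or lower than the bin_b points say, level: to be felt or seen. The flap pressing on a rail with more than 25 N cracks it
- bin_a_seat (a point): the flap's hinge axis in bin_a half-way between the cheeks, 112 mm in front of the bin's origin, 165 mm above the counter; axes of bin_a. To come off, the bar (pin drawn) slides 14 mm along +x, then goes straight up
- bin_b_seat (a point): nominal place of the seated hinge axis in bin_b, half-way between the cheeks, 112 mm in front of the bin's origin, 165 above the counter; axes of bin_b (x out of the front, y along the hinge). There the bar touches the rail's upright back plate (face at x = -7 mm, top at z = +4) and lies with both ends on ledges (tops at z = -7, x = -7 to 28, 16 mm wide, inside each cheek)
- bin_b_slot (a point): nominal height of the seated axis at the cheek at +y (10 mm thick, inner face at y = 118 mm from the seat), 14 mm out from the seat: the L-slot for the flap's stub is open at the top from 7 mm behind to 7 mm ahead of here, then runs back under a lip (underside 6.5 mm above) past the seat. So the bar goes straight down at x = 14 until it lies on both ledges, then back to x = 0
- bin_b_hole (a point): nominal centre of the 12 mm round hole for the sprung pin, in the cheek at -y (10 mm thick, inner face at y = -118 mm from the seat), 1 mm above the seated axis. Both cheeks reach from x = -12 to 28 and from z = -16 to about 17 mm about the seat
- flap_axis (a point): middle of the flap's hinge bar, on its axis; y along the bar to the fixed stub, z up, x out of the bin. Aluminium bar 14 mm thick, 228 long; clear panel 192 wide, 4 thick, hanging to 126 below the axis with a lip 14 deep at its foot; 0.2 to 0.4 kg. Steel stub (8 mm) fixed in the +y end, sprung steel pin (8 mm, round tip) in the -y end, each standing out 13 mm: 4 mm play at each cheek
- flap_tabs (a point): 32 mm above flap_axis, amid the two finger tabs as squeezed: aluminium blocks 22 mm along x, 10 along y, from 6 to 46 mm above the axis. Fixed tab: y = 5 to 15 mm; tab of the pin: y = -31 to -21 with the pin out, -15 to -5 drawn. Over both 46 mm, squeezed 30. Squeezed along y they hold the flap for carrying; it hangs below them
- flap_pin (a joint): travel of the sprung pin: 0 fully out, 0.016 fully drawn into the bar; from 0.013 on it stands clear of the cheek. The spring pushes it out with 3 N at 0 to 7 N at 0.016
- flap: the whole flap; origin and axes as point flap_axis
- tub0_mid (a point): white lidded yogurt tub, 98 mm across, 82 mm high, centre; bystander
- tub1_mid (a point): a second such tub, centre; bystander
- tub2_mid (a point): a third such tub, centre; bystander
- pack0_mid (a point): biscuit pack 100 x 140 x 45 mm lying on the counter, centre; bystander
- pack1_mid (a point): a second such pack, centre; bystander
- carton_a_mid (a point): carton 70 x 110 x 35 mm lying on the roof of bin_a behind the hinge, centre; bystander
- carton_b_mid (a point): the same on the roof of bin_b, centre; bystander

How it is judged:
By the outcome, as a careful person would: the job done as asked, in the order asked, and still so for the second after the job is handed in, with the robot touching nothing.
It also fails if it takes over 64 s, if anything falls off the work surface, if the arm or the gripper's body presses on something with over 40 N, if the wrist force passes 120 N, or if a joint passes its speed limit or range.

## Robot

A 7-joint arm with a two-finger parallel gripper is mounted at the origin on the work surface. World frame = base frame: x ahead of the robot, y to its left, z up, the work surface at z = 0. Lengths are in m, angles in rad, forces in N, time in s.
With the tool pointing down it reaches from about 0.4 to 0.875 m from the base axis. Payload 19.3 kg.
Tool frame: the origin (TCP) lies at the very end of the fingers, on their centre line; the grasp point (between the pads) lies 19 mm behind it; z points along the fingers, y is the direction in which the jaws open and shut (so a half turn about z gives the same grasp; the last joint's range is limited). The gripper opens to 85 mm and grips with 20 to 120 N. Pads are 22 mm wide; open, the fingers measure 114 mm over their backs; the gripper's body (76 mm by 85 mm) begins 54 mm behind the grasp point. The pads swing forward as they close: fully open they stand 13 mm farther back than shut.
Start: joints at [1.121, 0.521, -0.036, 1.599, 0.021, 1.021, -0.113], TCP at [0.232, -0.58, 0.231] pointing down, gripper open.
Joint ranges: [-2.91, 2.91], [-0.3, 2.13], [-1.5, 1.42], [0.17, 2.43], [-1.26, 4.41], [0.16, 1.93], [-2.52, 2.52]. Speed limits (rad/s): [1.89, 1.89, 2.39, 2.39, 3.01, 3.01, 3.01].

## Interface

Orientations are given as [roll, pitch, yaw] about the fixed x, y, z axes, in that order (R = Rz(yaw) Ry(pitch) Rx(roll)).
In Python, from plant import * gives the robot as it stands.
- The arm moves only by the tool carry_out, never from a script. Its argument "targets" is text: rows parted by semicolons, each of 6 numbers parted by spaces: the shift along the tool's x, y, z in mm, then the turn, a rotation vector about the tool's x, y, z in degrees. A call has 1 to 20 rows; each row is the pose to reach, as a shift and turn from the pose commanded when the call began, along the tool's axes at that moment; what a row does not reach only later rows make up. A row lasts 1/8 s, in which the tool goes at most 62.5 mm and 10.7 degrees, less where a joint would pass 70% of its speed; a pose out of reach is approached as far as the arm can. A call with a gripper value outside its range is refused whole. "gripper" is the finger opening in mm, from 0 to 85.4, set as the call begins (left out, the last holds). The fingers move at their own pace and stop on an object; "grip_force" is the grip in N (left out, the last holds). Time passes only in rows, so rows that repeat a pose let the fingers close. It gives the time, the measured TCP pose, the force and the opening at its end, in the units of the state.
- read_state(): the state, without advancing time (a new reading comes with each control period).
- read_camera(name): name is "side" or "top"; returns (picture, depth): 420x560x3 uint8, red, green, blue; 420x560 float32, m along the optical axis (not along the pixel's ray), 0 where there is no reading.
- camera_params(name): a dict with "vfov" (degrees; the focal length in pixels is half the picture's height over the tangent of half this angle, whatever the lens; pixels are square), "cx", "cy" (the principal point, pixels), "k1" (the pictures are not rectified: a ray, as slopes to the right and down, at radius r is drawn at 1 + k1 r^2 times it, then the intrinsics apply), "cam_to_world" (4x4, takes a point from camera to world coordinates). Camera axes: x right, y down, z forward; pixel columns grow to the right and rows downward; lengths in m; the calibration is good to about 2 mm. A picture is of the moment at which its call begins. camera_params takes no time and is no camera call.
- hand_in(): hands the job in, once; it reports no verdict.
Trained networks look in the newest picture that a camera, given by its name, has taken for a name from the list of things; names that differ only in an ending like _2 or _b are one class to them, and where a whole thing is asked for, a point or a joint stands for the part that bears it (a point fixed in the world has none). Each returns a list of dicts, best first, with "score" (0 to 1); they miss things now and then, are a little off and sometimes report something else, mostly with a low value. They report only what shows in the picture. A call takes as long as a camera call.
- recognise(camera, thing): "point" ([column, row] in pixels, amid what is visible of it).
The state is a dict: "time_s": time; "joints": joint angles; "joint_velocities": joint speeds; "effort": joint torques, N m; "eef_pos": TCP position; "ee_rot": TCP orientation; "ft_force": force on the tool from outside, world axes, zero at the start; "moment": the same for the moment, N m; "grip_width": finger opening in m.
Only numpy, scipy, OpenCV 4.12 (cv2) and the standard library are available. Lean on these libraries where they do the work, as an engineer would, in place of code of your own. Each camera call takes 0.05 s, during which the arm holds its last target. There are 200 camera calls.

## Working session

There is one attempt and no reset: what is moved stays moved. The work goes in short steps, Python scripts to look and compute and a tool call to move; the robot and the scene stay as the last step left them, time stands still between calls to the robot, and variables do not carry over. Pictures are saved under pics/ and viewed, about 8 in all and at most 12, crops included, and the job is handed in when it is done.

Besides the shell and the picture viewer there is one more tool, called after "Request:" in YAML: its name, and indented under it one key for each argument. carry_out: Moves the arm, as the interface text tells. Its arguments: {"type":"object","properties":{"targets":{"type":"string"},"gripper":{"type":"number"},"grip_force":{"type":"number"}},"required":["targets"]}

```bash
mkdir -p pics; ls; cat > h.py <<'E'
from plant import *
import numpy as np, cv2
from scipy.spatial.transform import Rotation as R
def pix2ray(p,uv):
    f=210/np.tan(np.radians(p["vfov"])/2)
    d=np.array([(uv[0]-p["cx"])/f,(uv[1]-p["cy"])/f]); s=d.copy()
    for _ in range(30): s=d/(1+p["k1"]*(s@s))
    return np.array([s[0],s[1],1.])
def pt(p,uv,z):
    T=np.array(p["cam_to_world"]); return T[:3,:3]@(pix2ray(p,uv)*z)+T[:3,3]
def atz(p,uv,h):
    T=np.array(p["cam_to_world"]); d=T[:3,:3]@pix2ray(p,uv); return T[:3,3]+d*(h-T[2,3])/d[2]
def proj(p,X):
    T=np.array(p["cam_to_world"]); c=T[:3,:3].T@(np.asarray(X)-T[:3,3]); s=c[:2]/c[2]
    f=210/np.tan(np.radians(p["vfov"])/2); s=s*(1+p["k1"]*(s@s)); return np.array([s[0]*f+p["cx"],s[1]*f+p["cy"]])
def cloud(p,D):
    f=210/np.tan(np.radians(p["vfov"])/2)
    v,u=np.mgrid[0:D.shape[0],0:D.shape[1]]
    d=np.stack([(u-p["cx"])/f,(v-p["cy"])/f],-1); s=d.copy()
    for _ in range(30): s=d/(1+p["k1"]*(s**2).sum(-1,keepdims=True))
    c=np.concatenate([s,np.ones(s.shape[:2]+(1,))],-1)*D[...,None]
    T=np.array(p["cam_to_world"]); return c@T[:3,:3].T+T[:3,3]
def save(n,im,crop=None,sc=1):
    if crop: im=im[crop[1]:crop[3],crop[0]:crop[2]]
    cv2.imwrite("pics/"+n,cv2.resize(im[...,::-1],None,fx=sc,fy=sc,interpolation=cv2.INTER_CUBIC))
E
python3 - <<'E'
from h import *
np.set_printoptions(precision=4,suppress=True)
ims=[]
for c in("side","top"):
    im,D=read_camera(c); np.save(c+"D.npy",D); np.save(c+"I.npy",im); p=camera_params(c); ims.append(im)
    print(c,p)
    for t in("bin_a","bin_b","flap","flap_tabs","flap_axis","bin_a_seat","bin_b_seat","bin_b_hole","bin_b_slot","carton_a_mid","tub0_mid","pack0_mid"):
        for r in recognise(c,t)[:3]:
            u,v=np.round(r["point"]).astype(int); z=D[v,u]
            print(t,round(r["score"],2),np.round(r["point"],1),pt(p,r["point"],z) if z>0 else None)
save("a_side.png",ims[0],sc=1.4);save("a_top.png",ims[1],sc=1.4)
print(read_state())
E
```

```text
pics
side {'vfov': 55.59779643058647, 'cx': 279.2663555864304, 'cy': 209.03364808108356, 'k1': -0.03948868595506851, 'cam_to_world': array([[-0.9982, -0.0241,  0.0542,  0.5279],
       [-0.058 ,  0.5897, -0.8055,  0.8639],
       [-0.0126, -0.8073, -0.5901,  0.7647],
       [ 0.    ,  0.    ,  0.    ,  1.    ]])}
bin_a 0.79 [329.8 302.1] [0.4674 0.3428 0.1617]
bin_a 0.62 [313. 189.] [ 0.4953 -0.0774  0.1479]
bin_b 0.79 [329.8 302.1] [0.4674 0.3428 0.1617]
bin_b 0.62 [313. 189.] [ 0.4953 -0.0774  0.1479]
flap 0.76 [285.7 267.7] [0.5568 0.2639 0.1732]
flap 0.37 [309.7 189.8] [ 0.5044 -0.0829  0.1413]
flap_tabs 0.65 [284.5 266.9] [0.5594 0.261  0.1726]
flap_tabs 0.43 [255.4 188.3] [ 0.6796 -0.2315  0.0448]
flap_tabs 0.42 [330.5 158.4] None
flap_axis 0.67 [284. 271.] [0.5599 0.2731 0.1726]
bin_a_seat 0.81 [330.7 306.3] [0.4658 0.3504 0.1583]
bin_b_seat 0.87 [312.8 188.9] [ 0.4959 -0.0775  0.1481]
bin_b_seat 0.49 [217.8 265.2] [0.7265 0.1735 0.085 ]
bin_b_hole 0.73 [311.3 191.4] [ 0.4996 -0.0826  0.1362]
bin_b_slot 0.62 [223.6 200.7] [ 0.7601 -0.1032  0.0823]
bin_b_slot 0.61 [310.7 190. ]
[... 1463 characters left out ...]
167.7] [ 0.7159 -0.0162  0.085 ]
tub0_mid 0.26 [376.8 249.5] [ 0.4966 -0.181   0.1623]
tub0_mid 0.21 [193.1 256.5] [0.4606 0.2453 0.1606]
pack0_mid 0.74 [397.5 186.2] [ 0.6891 -0.2627  0.0438]
{'time_s': 1.3, 'joints': array([ 1.1208,  0.5214, -0.0363,  1.5995,  0.0212,  1.0211, -0.1128]), 'joint_velocities': array([ 0.001 ,  0.001 , -0.0008, -0.0003,  0.001 ,  0.0013, -0.0005]), 'effort': array([  0.0008, -92.6854,   1.9787, -37.0243,   0.0182,   0.0019,
        -0.    ]), 'eef_pos': array([ 0.2317, -0.5805,  0.2313]), 'ee_rot': array([-3.1416,  0.    ,  0.3797]), 'ft_force': array([-0.7052,  0.8744,  0.6745]), 'moment': array([ 0.006 ,  0.0135, -0.0171]), 'grip_width': 0.08519135051142318}
```

View pics/a_side.png

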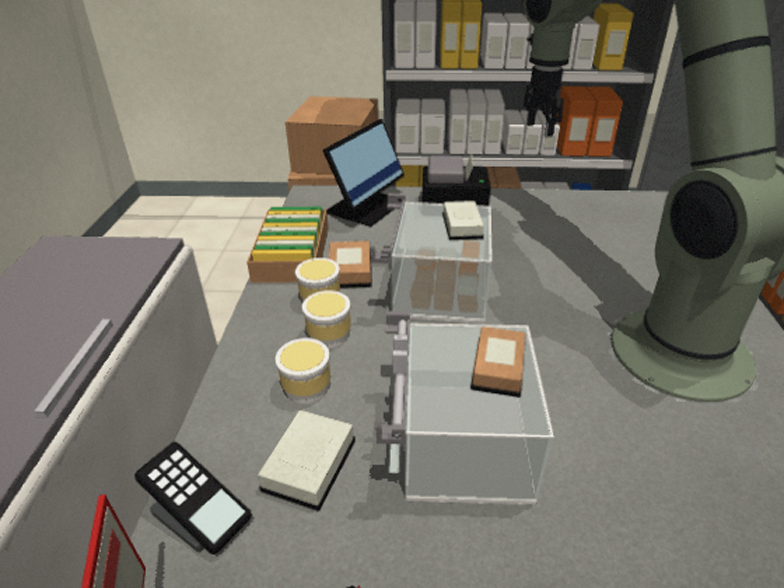

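View pics/a_top.png

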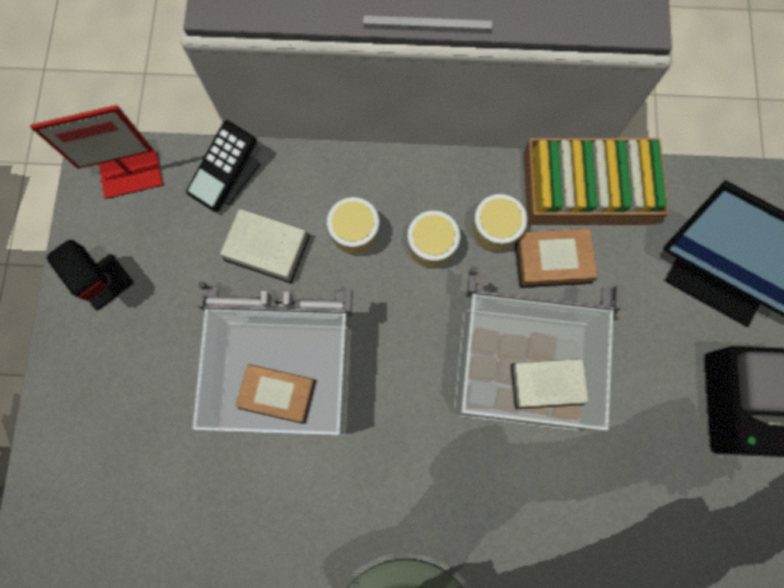

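The side view shows bin_a near (flap along col 285, row 270 unscaled) and bin_b farther off. In the top view the tabs are at about (195,215), bin_a's rail is at row ~214 and bin_b's, slightly turned, is at row ~208. Next I fit the bins and rails from depth.

```bash
python3 - <<'E'
from h import *
np.set_printoptions(precision=4,suppress=True)
Ds=[read_camera("top")[1] for _ in range(6)]; D=np.median(Ds,0); np.save("topD.npy",D)
Ss=[read_camera("side")[1] for _ in range(6)]; np.save("sideD.npy",np.median(Ss,0))
p=camera_params("top"); C=cloud(p,D); P=C.reshape(-1,3)
q=camera_params("side"); Q=cloud(q,np.median(Ss,0)).reshape(-1,3)
for n,c in(("a",(0.45,0.245)),("b",(0.49,-0.18))):
    for nm,X in(("top",P),("side",Q)):
        m=(abs(X[:,0]-c[0]-.0)<.16)&(abs(X[:,1]-c[1])<.155)
        r=X[m&(abs(X[:,2]-.161)<.006)]
        r2=r[r[:,0]<c[0]+.07]
        (rc,sz,ang)=cv2.minAreaRect(r2[:,:2].astype(np.float32)); print(n,nm,"roof",len(r),rc,sz,ang,"z",np.median(r2[:,2]))
        f=X[m&(X[:,0]>c[0]+.06)&(X[:,2]>.14)]
        print(" zhist",np.histogram(f[:,2],bins=np.arange(.14,.23,.005))[0])
        hi=f[f[:,2]>.174]
        if n=="a" and len(hi): print(" tabs/cheeks",np.array(sorted(hi.tolist(),key=lambda a:a[1]))[::max(1,len(hi)//25)])
        if n=="b": 
            hi=f[(f[:,2]>.168)|(f[:,0]>c[0]+.11)];print(np.array(sorted(hi.tolist(),key=lambda a:a[1]))[::max(1,len(hi)//25)])
im=np.load("topI.npy")
save("b_top.png",np.vstack([im[195:235,135:260],im[185:235,325:450]]),sc=6)
E
```

```text
a top roof 7386 (0.43165355920791626, 0.24300682544708252) (0.17774446308612823, 0.2373380810022354) 0.5253884196281433 z 0.16078053219948785
 zhist [   7    2    7  472 1113  313  426   98   55   10   12   11   12   19
   70    0    0]
 tabs/cheeks [[0.5745 0.1164 0.1747]
 [0.559  0.1175 0.1793]
 [0.5449 0.1191 0.1777]
 [0.5707 0.1205 0.1799]
 [0.5565 0.1221 0.1785]
 [0.5826 0.1236 0.1799]
 [0.568  0.125  0.1802]
 [0.5493 0.2134 0.2026]
 [0.5549 0.2139 0.1879]
 [0.5475 0.2142 0.2105]
 [0.5634 0.2154 0.2115]
 [0.559  0.2175 0.21  ]
 [0.5444 0.2193 0.1918]
 [0.5539 0.2214 0.2115]
 [0.5567 0.2421 0.1742]
 [0.5624 0.2498 0.2093]
 [0.5646 0.2499 0.2096]
 [0.5528 0.251  0.2103]
 [0.5498 0.2525 0.2129]
 [0.5499 0.2549 0.2121]
 [0.5475 0.257  0.2119]
 [0.545  0.2588 0.2021]
 [0.5807 0.3626 0.1817]
 [0.552  0.3644 0.1806]
 [0.5755 0.3665 0.1824]
 [0.5798 0.3689 0.1841]
 [0.5447 0.3708 0.1799]]
a side roof 6366 (0.43285277485847473, 0.2437223494052887) (0.1745075285434723, 0.23894459009170532) 0.1379338651895523 z 0.16126800994410417
 zhist [  40   31   75  367 1173  146  381  119   74   35  
[... 1896 characters left out ...]
 0.6022 -0.3265  0.1637]
 [ 0.6088 -0.3256  0.1677]
 [ 0.6088 -0.3251  0.1643]
 [ 0.6119 -0.3246  0.1718]
 [ 0.5888 -0.3242  0.1688]
 [ 0.5756 -0.3235  0.173 ]
 [ 0.6049 -0.3136  0.1556]
 [ 0.6014 -0.3095  0.1504]
 [ 0.6241 -0.1016  0.1561]
 [ 0.6094 -0.0972  0.1558]
 [ 0.609  -0.0918  0.1559]
 [ 0.6278 -0.0876  0.1813]
 [ 0.6142 -0.085   0.1567]
 [ 0.6304 -0.0842  0.18  ]
 [ 0.6305 -0.0819  0.1716]
 [ 0.6312 -0.0816  0.1484]
 [ 0.6278 -0.081   0.1656]
 [ 0.6249 -0.0808  0.1658]
 [ 0.6305 -0.0805  0.1659]
 [ 0.6247 -0.0802  0.1728]
 [ 0.6168 -0.0799  0.1499]
 [ 0.6027 -0.0797  0.147 ]
 [ 0.5965 -0.0795  0.1772]
 [ 0.5993 -0.0791  0.1741]
 [ 0.6076 -0.0781  0.1778]
 [ 0.5937 -0.0772  0.1688]]
```

View pics/b_top.png

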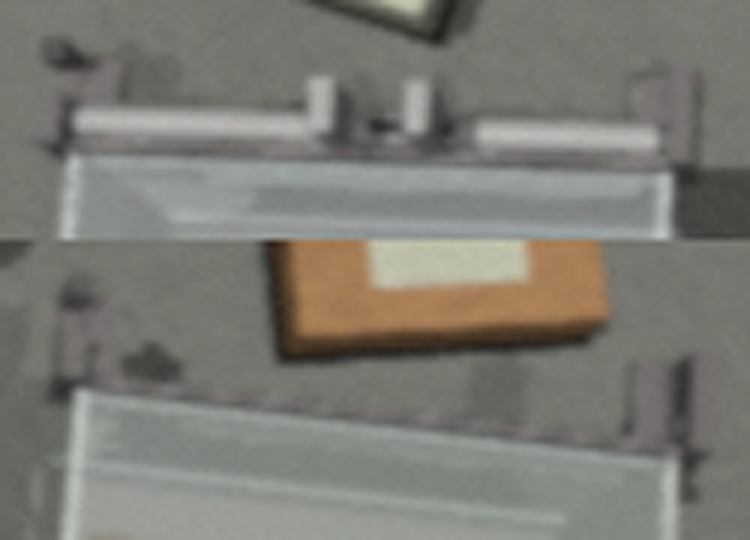

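The enlarged rails show the flap's bar with both tabs and dark-grey cheeks on bin_a. Bin_b's rail is empty and turned about -4°, with its ledges visible. I'll fit both now.

```bash
python3 - <<'E'
from h import *
np.set_printoptions(precision=4,suppress=True)
def edges(v,lo=1,hi=99): return np.percentile(v,[lo,50,hi])
for nm in("top","side"):
    X=cloud(camera_params(nm),np.load(nm+"D.npy")).reshape(-1,3)
    print("==",nm)
    for n,c,y0 in(("a",(.432,.243),.3),("b",(.474,-.199),-4.1)):
        m=(abs(X[:,0]-c[0]-.03)<.18)&(abs(X[:,1]-c[1])<.16)
        Y=X[m]
        roof=Y[(abs(Y[:,2]-.1605)<.004)&(Y[:,0]<c[0]+.08)]
        yaw=np.radians(y0)
        for _ in range(3): # side edges of roof refine yaw
            e=np.array([np.cos(yaw),np.sin(yaw)]);g=np.array([-e[1],e[0]])
            s=roof[:,:2]@e;t=roof[:,:2]@g
            b=[];sb=np.arange(np.percentile(s,3),np.percentile(s,97),.008)
            L=[(k+.004,t[(s>=k)&(s<k+.008)].min(),t[(s>=k)&(s<k+.008)].max()) for k in sb if ((s>=k)&(s<k+.008)).sum()>5]
            L=np.array(L); k1=np.median(np.diff(L[:,1])/.008) 
            tb=np.arange(np.percentile(t,5),np.percentile(t,95),.008)
            B=np.array([(k+.004,s[(t>=k)&(t<k+.008)].min()) for k in tb])
            kb=np.polyfit(B[:,0],B[:,1],1)[0]
            yaw-=np.arctan(kb)
        print(n,"yaw",np.degrees(yaw),"sides",np.median(L[:,1:],0),"back",np.median(B[:,1]))
        s=Y[:,:2]@e;t=Y[:,:2]@g;z=Y[:,2]
        o=(np.median(B[:,1])+.212, np.median(L[:,1:]).item() if 0 else np.median(L[:,1:],0).mean())
        print(" seat guess",o[0]*e+o[1]*g)
        for sg in(1,-1):
            k=(abs((t-o[1])*sg-.123)<.012)&(abs(s-o[0]-.008)<.03)&(z>.173)
            print("  cheek",sg,"y",edges(t[k]-o[1]),"x",edges(s[k]-o[0]),"z",edges(z[k]),k.sum())
            k=(abs((t-o[1])*sg-.110)<.007)&(abs(s-o[0]-.014)<.012)&(z>.14)&(z<.165)
            print("  ledge",sg,"y",edges(t[k]-o[1]),"x",edges(s[k]-o[0]),"z",edges(z[k]),k.sum())
        k=(abs(t-o[1])<.1)&(s-o[0]<-.005)&(s-o[0]>-.015)&(z>.163)&(z<.172); print("  plate x",edges(s[k]-o[0]),"z",edges(z[k],5,95),k.sum())
        if n=="a":
            k=(abs(abs(t-o[1])-.06)<.04)&(abs(s-o[0])<.01)&(z>.168); print("  bar x",edges(s[k]-o[0]),"z",edges(z[k]),"slope",np.polyfit(t[k],s[k],1)[0], "y",edges(t[(abs(s-o[0])<.006)&(z>.168)&(z<.1745)]-o[1]))
            k=(abs(t-o[1])<.05)&(abs(s-o[0])<.02)&(z>.205)
            for kk,w in((t-o[1]<-.01,"pintab"),(t-o[1]>-.01,"fixtab")): print("  ",w,"y",edges(t[k&kk]-o[1]),"x",edges(s[k&kk]-o[0]),"z",edges(z[k&kk]))
E
```

```text
== top
a yaw 0.725342241314523 sides [0.1199 0.3555] back 0.3469080285699729
 seat guess [0.5559 0.2447]
  cheek 1 y [0.1155 0.1216 0.1272] x [-0.0118  0.0026  0.0288] z [0.1736 0.1796 0.1844] 67
  ledge 1 y [0.1039 0.1098 0.1166] x [0.0101 0.0178 0.0254] z [0.1571 0.1587 0.1606] 41
  cheek -1 y [-0.1284 -0.1238 -0.1184] x [-0.0127  0.0063  0.0255] z [0.1749 0.1793 0.1815] 76
  ledge -1 y [-0.116  -0.1104 -0.1033] x [0.0059 0.0178 0.0255] z [0.1557 0.1582 0.1606] 46
  plate x [-0.0127 -0.0095 -0.0051] z [0.1651 0.1692 0.1709] 296
  bar x [-0.0097 -0.0022  0.0081] z [0.1681 0.1716 0.2119] slope -0.0008921885269765925 y [-0.1147  0.0002  0.1158]
   pintab y [-0.031  -0.0264 -0.0212] x [-0.0113 -0.0009  0.0097] z [0.2069 0.2111 0.2122]
   fixtab y [0.005  0.0087 0.0145] x [-0.0114 -0.001   0.0086] z [0.2055 0.211  0.2129]
b yaw -4.327986052684299 sides [-0.2809 -0.0444] back 0.3939594113136353
 seat guess [ 0.5919 -0.2082]
  cheek 1 y [0.1185 0.1236 0.1282] x [-0.0119  0.0013  0.029 ] z [0.174  0.1778 0.1823] 57
  ledge 1 y [0.1033 0.1101 0.1164] x [0.0027 0.0147 0.0257] z [0.1548 0.156
[... 931 characters left out ...]
[-0.0291 -0.0222 -0.0198] x [-0.012  -0.0014  0.0093] z [0.2051 0.2101 0.2117]
   fixtab y [0.0068 0.0134 0.0161] x [-0.0108 -0.0006  0.0098] z [0.2063 0.2106 0.2116]
b yaw -4.4391843022575985 sides [-0.2759 -0.0408] back 0.3970010169261949
 seat guess [ 0.5949 -0.205 ]
  cheek 1 y [0.1193 0.1253 0.1276] x [-0.0135  0.0002  0.0277] z [0.1732 0.1769 0.1815] 33
  ledge 1 y [0.1039 0.1097 0.1165] x [0.0025 0.0125 0.0209] z [0.1553 0.1561 0.1567] 19
  cheek -1 y [-0.1254 -0.1219 -0.1185] x [-0.0128  0.0066  0.0266] z [0.1742 0.1766 0.1783] 26
  ledge -1 y [-0.1163 -0.1075 -0.1032] x [0.0026 0.0148 0.0257] z [0.1492 0.1556 0.1587] 23
  plate x [-0.0132 -0.0111 -0.0082] z [0.1654 0.1668 0.1676] 59
```

```bash
cat >> h.py <<'E'
def mv(*goals):
    s=read_state(); R0=R.from_euler("xyz",s["ee_rot"]); 
    print("t",s["time_s"],"pos",np.round(s["eef_pos"]*1e3,1),"rpy",np.round(np.degrees(s["ee_rot"]),2),"F",np.round(s["ft_force"],1),"M",np.round(s["moment"],2),"w",round(s["grip_width"]*1e3,1))
    for g in goals:
        d=R0.inv().apply(np.array(g[:3])-s["eef_pos"])*1e3
        w=(R0.inv()*R.from_euler("xyz",[np.pi,0,np.radians(g[3])])).as_rotvec(degrees=True)
        print(g,np.round(d,1),np.round(w,2))
E
python3 -c "
from h import *
mv((.232,-.58,.40,21.75),(.557,.2455,.4,.73),(.557,.2455,.27,.73),(.557,.2455,.18,.73))"
```

```text
t 1.9 pos [ 231.7 -580.5  231.3] rpy [-180.      0.     21.76] F [-0.7  0.4 -0.1] M [-0.05  0.05 -0.02] w 85.3
(0.232, -0.58, 0.4, 21.75) [   0.4   -0.3 -168.7] [-0.    0.    0.01]
(0.557, 0.2455, 0.4, 0.73) [ 608.3 -646.5 -168.7] [-0.    0.   21.03]
(0.557, 0.2455, 0.27, 0.73) [ 608.3 -646.5  -38.7] [-0.    0.   21.03]
(0.557, 0.2455, 0.18, 0.73) [ 608.3 -646.5   51.3] [-0.    0.   21.03]
```

Request:
carry_out:
  targets: "0 0 -60 0 0 0;0 0 -120 0 0 0;0 0 -168.7 0 0 0;31 -33 -168.7 0 0 2;72 -76 -168.7 0 0 5;113 -120 -168.7 0 0 7;154 -163 -168.7 0 0 9;195 -207 -168.7 0 0 11;236 -250 -168.7 0 0 13;277 -294 -168.7 0 0 15;318 -337 -168.7 0 0 17;359 -381 -168.7 0 0 19;400 -425 -168.7 0 0 21.03;441 -468 -168.7 0 0 21.03;482 -512 -168.7 0 0 21.03;523 -556 -168.7 0 0 21.03;564 -600 -168.7 0 0 21.03;608.3 -646.5 -168.7 0 0 21.03;608.3 -646.5 -168.7 0 0 21.03;608.3 -646.5 -168.7 0 0 21.03"
  gripper: 85

```text
time_s: 4.4
eef_pos: [0.5569, 0.2453, 0.3997]
ee_rot: [3.141, 0.0, 0.013]
ft_force: [0.8, 0.4, 0.0]
grip_width: 0.0851
```

```bash
python3 -c "
from h import *
mv((.557,.2455,.4,.73),(.557,.2455,.24,.73),(.557,.2455,.18,.73));print(read_state()['joints'])"
```

```text
t 4.4 pos [556.9 245.3 399.7] rpy [1.7998e+02 3.0000e-02 7.5000e-01] F [0.8 0.4 0. ] M [-0.01  0.04 -0.04] w 85.1
(0.557, 0.2455, 0.4, 0.73) [ 0.1 -0.2 -0.3] [0.02 0.03 0.02]
(0.557, 0.2455, 0.24, 0.73) [  0.2  -0.3 159.7] [0.02 0.03 0.02]
(0.557, 0.2455, 0.18, 0.73) [ 2.000e-01 -3.000e-01  2.197e+02] [0.02 0.03 0.02]
[-0.11967622  0.42264822 -0.59042305  1.37822782  0.23343096  1.41082417
 -2.2640643 ]
```

Request:
carry_out:
  targets: "0 0 50 0 0 0;0 0 100 0 0 0;0 0 150 0 0 0;0 0 180 0 0 0;0 0 200 0 0 0;0 0 212 0 0 0;0 0 219.5 0 0 0;0 0 219.5 0 0 0"

```text
time_s: 5.4
eef_pos: [0.5571, 0.2451, 0.1807]
ee_rot: [3.142, -0.0, 0.012]
ft_force: [-0.3, 0.1, 1.1]
grip_width: 0.0852
```

```bash
python3 -c "
from h import *
mv((.557,.2455,.18,.73))
im,D=read_camera('side'); save('c.png',im,(200,170,420,330),3.5)"
```

```text
t 5.4 pos [557.1 245.1 180.7] rpy [ 1.7999e+02 -1.0000e-02  7.0000e-01] F [-0.3  0.1  1.1] M [-0.03  0.03  0.05] w 85.2
(0.557, 0.2455, 0.18, 0.73) [-0.1 -0.4  0.7] [ 0.01 -0.01 -0.03]
```

View pics/c.png

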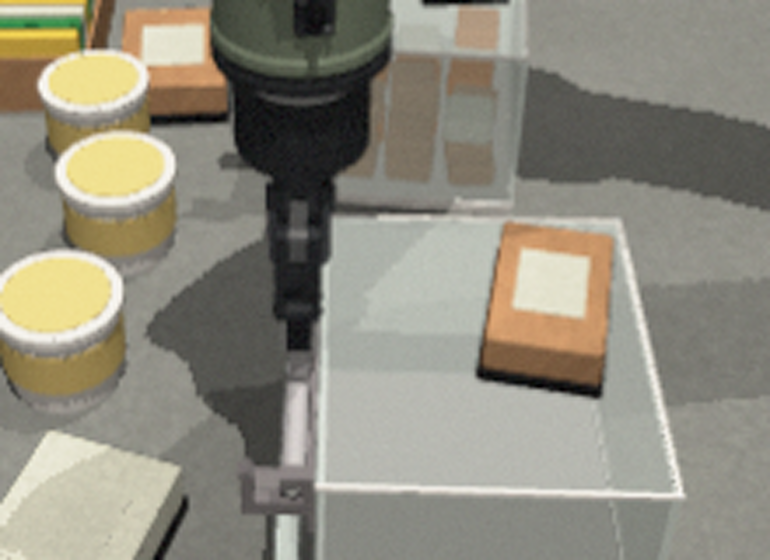

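The picture shows the fingers straddling the tabs in line with the bar (finger tip at about crop (300,345)), and the carton is clear. Closing now.

Request:
carry_out:
  targets: "0 0 0 0 0 0;0 0 0 0 0 0;0 0 0 0 0 0;0 0 0 0 0 0;0 0 0 0 0 0;0 0 0 0 0 0;0 0 0 0 0 0;0 0 0 0 0 0"
  gripper: 27
  grip_force: 40

```text
time_s: 6.45
eef_pos: [0.5576, 0.2471, 0.1819]
ee_rot: [-3.139, -0.003, 0.014]
ft_force: [0.2, 4.3, 12.2]
grip_width: 0.0289
```

Request:
carry_out:
  targets: "0 -1 -0.8 0 0 0;0 -2 -1.5 0 0 0;0 -2 -1.5 0 0 0;0 -2 -1.5 0 0 0"

```text
time_s: 6.95
eef_pos: [0.5572, 0.2474, 0.1821]
ee_rot: [-3.142, -0.0, 0.013]
ft_force: [4.3, -0.4, 2.9]
grip_width: 0.0288
```

```bash
python3 -c "
from h import *
mv((.557,.2455,.18,.73))"
```

```text
t 6.95 pos [557.2 247.4 182.1] rpy [-1.8e+02 -2.0e-02  7.2e-01] F [ 4.3 -0.4  2.9] M [-0.55 -0.88 -0.03] w 28.8
(0.557, 0.2455, 0.18, 0.73) [-0.2  1.9  2.1] [-0.   -0.02 -0.01]
```

Request:
carry_out:
  targets: "0 0 -0.4 0 0 0;2 0 -0.6 0 0 0;4 0 -0.6 0 0 0;6 0 -0.6 0 0 0;8 0 -0.6 0 0 0;10 0 -0.6 0 0 0;12 0 -0.6 0 0 0;14 0 -0.6 0 0 0;14 0 -0.6 0 0 0;14 0 -0.6 0 0 0"

```text
time_s: 8.2
eef_pos: [0.571, 0.2476, 0.1826]
ee_rot: [-3.142, -0.0, 0.013]
ft_force: [-0.1, 0.6, -1.4]
grip_width: 0.0289
```

```bash
python3 -c "
from h import *
mv((.557,.2455,.18,.73))"
```

```text
t 8.2 pos [571.  247.6 182.6] rpy [-1.8e+02 -1.0e-02  7.3e-01] F [-0.1  0.6 -1.4] M [-0.11 -0.01  0.06] w 28.9
(0.557, 0.2455, 0.18, 0.73) [-14.    2.    2.6] [-0.   -0.01  0.  ]
```

Request:
carry_out:
  targets: "0 0 -2 0 0 0;0 0 -5 0 0 0;0 0 -9 0 0 0;0 0 -14 0 0 0;0 0 -20 0 0 0"

```text
time_s: 8.82
eef_pos: [0.571, 0.2476, 0.203]
ee_rot: [-3.142, -0.0, 0.013]
ft_force: [0.8, 0.1, -2.2]
grip_width: 0.0287
```

Request:
carry_out:
  targets: "0 0 -20 0 0 0;0 0 -50 0 0 0;0 0 -90 0 0 0;0 0 -130 0 0 0;0 0 -160 0 0 0;0 0 -180 0 0 0;0 0 -185 0 0 0;0 0 -185 0 0 0;0 0 -185 0 0 0;0 0 -185 0 0 0"

```text
time_s: 10.07
eef_pos: [0.5708, 0.2475, 0.3869]
ee_rot: [3.141, 0.001, 0.013]
ft_force: [-0.1, 0.2, -2.9]
grip_width: 0.0291
```

```bash
python3 - <<'E'
from h import *
mv((.608,-.207,.387,-4.38))
ims=[]
X=[]
for c in("side","top"):
    im,D=read_camera(c); ims.append(im)
    D=np.median([read_camera(c)[1] for _ in range(3)],0); C=cloud(camera_params(c),D).reshape(-1,3)
    s=read_state(); r=R.from_euler("xyz",[0,0,s["ee_rot"][2]]); L=r.inv().apply(C-s["eef_pos"])*1e3
    k=(abs(L[:,1])<125)&(abs(L[:,0])<14)&(abs(L[:,2]+17)<12); B=L[k]
    k2=abs(abs(B[:,1])-80)<30; b=B[k2]; top=b[b[:,2]>np.percentile(b[:,2],60)]
    print(c,len(B),"bar y ends",np.percentile(B[:,1],[0,.5,1,5,95,99,99.5,100]),"x",np.percentile(b[:,0],[2,50,98]),"z top",np.percentile(b[:,2],[5,50,90,98]),"dx/dy,dz/dy",np.polyfit(top[:,1],top[:,0],1)[0],np.polyfit(top[:,1],top[:,2],1)[0])
save("d.png",np.hstack([ims[0][60:330,180:400],ims[1][100:370,110:330]]),sc=1.8)
E
```

```text
t 10.075 pos [570.8 247.5 386.9] rpy [1.7998e+02 5.0000e-02 7.3000e-01] F [-0.1  0.2 -2.9] M [0.03 0.04 0.02] w 29.1
(0.608, -0.207, 0.387, -4.38) [3.14e+01 4.55e+02 1.00e-01] [0.02 0.05 5.11]
side 357 bar y ends [ 10.17225104  12.68913624  12.99239535  14.57843853 116.71899559
 123.47271083 124.18923525 124.50494521] x [-6.08828733  0.02225477  7.10483095] z top [-14.60174807 -10.92721425  -9.89416747  -9.54069928] dx/dy,dz/dy -0.004702787915988819 0.004213111094928589Traceback (most recent call last):
  File "<stdin>", line 10, in <module>
    return _quantile_unchecked(
        a, q, axis, out, overwrite_input, method, keepdims, weights)
    return _ureduce(a,
                    func=_quantile_ureduce_func,
    ...<5 lines>...
                    overwrite_input=overwrite_input,
                    method=method)
    r = func(a, **kwargs)
    result = _quantile(arr,
                       quantiles=q,
    ...<2 lines>...
                       out=out,
                       weights=wgt)
    slices_having_nans = np.isnan(arr[-1, ...])
                                  ~~~^^^^^^^^^
IndexError: index -1 is out of bounds for axis 0 with size 0
```

Request:
carry_out:
  targets: "1 20 0 0 0 0;4 55 0 0 0 0.5;7 95 0 0 0 1;10 140 0 0 0 1.5;13 185 0 0 0 2;16 230 0 0 0 2.5;19 275 0 0 0 3;22 320 0 0 0 3.5;25 365 0 0 0 4;28 410 0 0 0 4.5;30 435 0 0 0 5;31 450 0 0 0 5.1;31.4 454 0 0 0 5.1;31.4 454 0 0 0 5.1;31.4 454 0 0 0 5.1;31.4 454 0 0 0 5.1"

```text
time_s: 12.48
eef_pos: [0.6082, -0.2052, 0.3877]
ee_rot: [-3.142, -0.0, -0.075]
ft_force: [-0.9, -0.2, -2.5]
grip_width: 0.0291
```

```bash
python3 - <<'E'
from h import *
np.set_printoptions(precision=1,suppress=True)
mv((.608,-.206,.387,-4.37),(.608,-.206,.22,-4.37),(.608,-.206,.19,-4.37))
ims=[]
P=cloud(camera_params("top"),np.load("topD.npy")).reshape(-1,3)
e=np.array([np.cos(np.radians(-4.37)),np.sin(np.radians(-4.37))]);g=np.array([-e[1],e[0]])
d=P[:,:2]-[.594,-.205]; s=d@e;t=d@g
k=(abs(t)<.1)&(s>.03)&(s<.15)&(P[:,2]>.025)
for y in np.arange(-.1,.1,.02):
    q=k&(t>=y)&(t<y+.02)
    if q.any(): print("obst",round(y,2),s[q].min()*1e3,P[q][s[q].argmin(),2]*1e3)
for c in("side","top"):
    im,D=read_camera(c); ims.append(im)
    C=cloud(camera_params(c),D).reshape(-1,3)
    s_=read_state(); L=R.from_euler("xyz",[0,0,s_["ee_rot"][2]]).inv().apply(C-s_["eef_pos"])*1e3
    k=(abs(L[:,1])<135)&(abs(L[:,0])<14)&(abs(L[:,2]+17)<12); B=L[k]
    if len(B): print(c,len(B),"y",np.percentile(B[:,1],[0,1,99,100]),"x",np.percentile(B[:,0],[2,50,98]))
    f=L[(abs(L[:,1])<97)&(abs(L[:,0])<40)&(L[:,2]<-25)&(L[:,2]>-160)]
    if len(f): print(" panel",len(f),np.percentile(f[:,0],[1,50,99]),np.percentile(f[:,2],[1,50,99]))
    foot=f[f[:,2]<-128]
    if len(foot): print(" foot x",np.percentile(foot[:,0],[1,50,99]))
a=ims[0][40:300,170:400];b=ims[1][100:360,240:470]
save("d.png",np.hstack([a,b]),sc=1.7)
E
```

```text
t 12.475 pos [ 608.2 -205.2  387.7] rpy [-180.    -0.    -4.3] F [-0.9 -0.2 -2.5] M [-0.  0.  0.] w 29.1
(0.608, -0.206, 0.387, -4.37) [-0.2  0.8  0.7] [-0.  -0.   0.1]
(0.608, -0.206, 0.22, -4.37) [ -0.2   0.8 167.7] [-0.  -0.   0.1]
(0.608, -0.206, 0.19, -4.37) [ -0.2   0.8 197.7] [-0.  -0.   0.1]
obst -0.1 67.27353558917298 44.4586782137244
obst -0.08 63.57171496421239 37.71817213669948
obst -0.06 60.25667384217155 41.1820389266444
obst -0.04 56.20810673104961 36.58527049146354
obst -0.02 53.1370509010244 39.278130209696286
obst 0.0 51.69586792983605 31.166603531327162
obst 0.02 120.7255054829034 31.082103205184673
obst 0.04 111.04603458210259 80.73801251223367
obst 0.06 109.47729512999676 75.54620182833615
obst 0.08 111.52803562063515 78.03014055786117
side 142 y [-115.8 -109.9  126.4  126.7] x [-9.2 -3.   7.3]
 panel 443 [-3.1 -2.2 12.1] [-140.7  -87.5  -30.1]
 foot x [-3.1 -2.  13.4]
top 625 y [-82.1 -79.9 122.  125.4] x [-8.9 -4.   4.3]
 panel 1524 [-4.8 -3.7 -2.4] [-138.1  -81.3  -32.5]
 foot x [-5.  -3.9 10.7]
```

View pics/d.png

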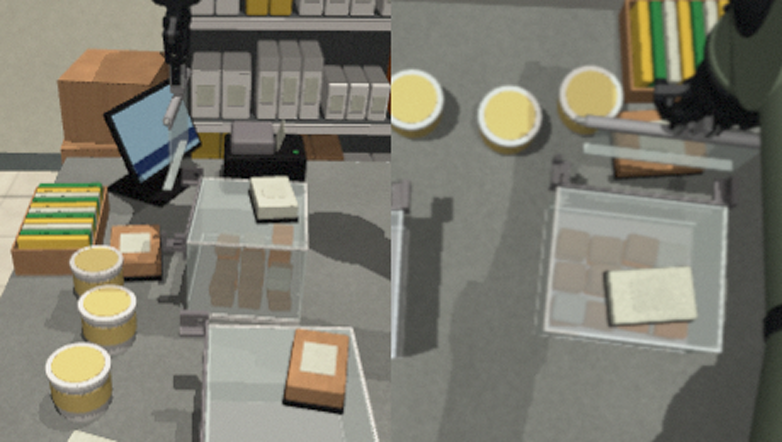

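The held flap hangs level with the lip facing out; it sits above the front of bin_b and clears the pack by about 25 mm at x=14. Descending to just above the rail.

Request:
carry_out:
  targets: "0 0.5 30 0 0 0.07;0 0.8 70 0 0 0.07;0 0.8 110 0 0 0.07;0 0.8 145 0 0 0.07;0 0.8 165 0 0 0.07;0 0.8 175 0 0 0.07;0 0.8 175 0 0 0.07;0 0.8 175 0 0 0.07"

```text
time_s: 13.58
eef_pos: [0.6085, -0.2068, 0.2136]
ee_rot: [3.141, -0.001, -0.078]
ft_force: [-0.3, -0.0, -3.1]
grip_width: 0.029
```

```bash
python3 - <<'E'
from h import *
np.set_printoptions(precision=1,suppress=True)
mv((.608,-.206,.213,-4.37),(.608,-.206,.19,-4.37),(.608,-.206,.18,-4.37))
s_=read_state(); 
for c in("side","top"):
    im,_=read_camera(c); D=np.median([read_camera(c)[1] for _ in range(5)],0)
    C=cloud(camera_params(c),D).reshape(-1,3)
    L=R.from_euler("xyz",[0,0,s_["ee_rot"][2]]).inv().apply(C-s_["eef_pos"])*1e3
    B=L[(abs(L[:,1])<135)&(abs(L[:,1])>35)&(abs(L[:,0])<16)&(abs(L[:,2]+17)<9)]
    print(c,"bar",len(B),"y",np.percentile(B[:,1],[0,1,99,100]),"x",np.percentile(B[:,0],[2,50,98]),"z",np.percentile(B[:,2],[5,50,95]))
    for sg in(1,-1):
        k=(abs(sg*L[:,1]-123)<12)&(L[:,0]>-34)&(L[:,0]<22)&(L[:,2]<-26)&(L[:,2]>-45); q=L[k]
        if k.sum()>8: print("  cheek",sg,k.sum(),"x",np.percentile(q[:,0],[2,98]),"y",np.percentile(q[:,1],[2,98]),"z",np.percentile(q[:,2],[50,95]))
    if c=="side": a=im
    else: b=im
x=lambda im,c:im[c[1]:c[3],c[0]:c[2]]
save("e.png",np.hstack([x(a,(240,110,340,230)),x(b,(310,150,460,270))]),sc=3)
E
```

```text
t 13.575 pos [ 608.5 -206.8  213.6] rpy [180.   -0.1  -4.4] F [-0.3 -0.  -3.1] M [-0.  0.  0.] w 29.0
(0.608, -0.206, 0.213, -4.37) [-0.6 -0.7  0.6] [ 0.  -0.1 -0.1]
(0.608, -0.206, 0.19, -4.37) [-0.6 -0.7 23.6] [ 0.  -0.1 -0.1]
(0.608, -0.206, 0.18, -4.37) [-0.6 -0.7 33.6] [ 0.  -0.1 -0.1]
side bar 101 y [-111.1 -108.1  126.3  126.3] x [-7.3 -2.6  5. ] z [-18.3 -12.  -10. ]
  cheek 1 45 x [-27.  13.] y [119.6 128.5] z [-37.9 -34.1]
  cheek -1 27 x [-26.4  -2.1] y [-126.1 -115.6] z [-37.5 -35.7]
top bar 325 y [-77.7 -74.2 122.5 125.3] x [-8.9 -4.1  3.9] z [-17.2 -12.   -9.5]
  cheek 1 54 x [-28.9  11.4] y [115.9 125.6] z [-36.4 -31.9]
```

View pics/e.png

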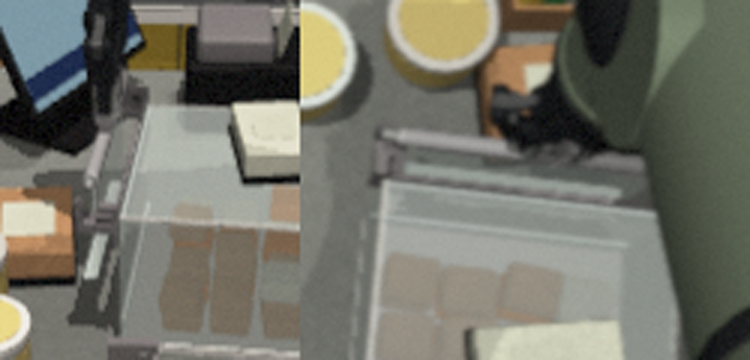

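Bar and stub line up with the slot in both cameras (within ~1 mm relative). Lowering gently.

Request:
carry_out:
  targets: "0 0 3 0 0 0;0 0 6 0 0 0;0 0 9 0 0 0;0 0 12 0 0 0;0 0 15 0 0 0;0 0 17 0 0 0;0 0 19 0 0 0;0 0 21 0 0 0;0 0 23 0 0 0;0 0 24 0 0 0;0 0 24 0 0 0"

```text
time_s: 15.55
eef_pos: [0.6081, -0.2067, 0.1885]
ee_rot: [-3.142, 0.0, -0.077]
ft_force: [-0.1, 0.2, -2.7]
grip_width: 0.0286
```

Request:
carry_out:
  targets: "0 0 1 0 0 0;0 0 2 0 0 0;0 0 3 0 0 0;0 0 4 0 0 0;0 0 5 0 0 0;0 0 6 0 0 0;0 0 6 0 0 0;0 0 6 0 0 0"

```text
time_s: 16.55
eef_pos: [0.6081, -0.2067, 0.1826]
ee_rot: [-3.142, 0.0, -0.077]
ft_force: [0.2, 0.6, -3.1]
grip_width: 0.0286
```

Request:
carry_out:
  targets: "0 0 0.5 0 0 0;0 0 1 0 0 0;0 0 1.5 0 0 0;0 0 1.5 0 0 0;0 0 1.5 0 0 0"

```text
time_s: 17.18
eef_pos: [0.6081, -0.2067, 0.1811]
ee_rot: [-3.142, 0.0, -0.078]
ft_force: [-0.4, 0.1, -2.3]
grip_width: 0.0289
```

Request:
carry_out:
  targets: "0 0 0.4 0 0 0;0 0 0.8 0 0 0;0 0 0.8 0 0 0;0 0 0.8 0 0 0"

```text
time_s: 17.68
eef_pos: [0.6081, -0.2067, 0.1804]
ee_rot: [3.142, -0.0, -0.077]
ft_force: [-0.1, 1.2, -1.1]
grip_width: 0.029
```

Request:
carry_out:
  targets: "0 0 0.4 0 0 0;0 0 0.8 0 0 0;0 0 0.8 0 0 0;0 0 0.8 0 0 0"

```text
time_s: 18.18
eef_pos: [0.6082, -0.2066, 0.18]
ee_rot: [3.142, -0.001, -0.077]
ft_force: [-2.2, 2.1, 5.8]
grip_width: 0.0287
```

Contact with the ledges is felt at z≈0.180, the rail being about 2 mm low as seen. I back off slightly and slide in.

Request:
carry_out:
  targets: "0 0 -0.5 0 0 0;-2 0 -0.5 0 0 0;-4 0 -0.5 0 0 0;-6 0 -0.5 0 0 0;-8 0 -0.5 0 0 0;-10 0 -0.5 0 0 0;-11 0 -0.5 0 0 0;-11 0 -0.5 0 0 0;-11 0 -0.5 0 0 0"

```text
time_s: 19.3
eef_pos: [0.5971, -0.2059, 0.18]
ee_rot: [3.142, 0.0, -0.078]
ft_force: [1.0, -0.5, 3.1]
grip_width: 0.0292
```

Request:
carry_out:
  targets: "-0.7 0 0 0 0 0;-1.4 0 0 0 0 0;-2 0 0 0 0 0;-2 0 0 0 0 0;-2 0 0 0 0 0"

```text
time_s: 19.92
eef_pos: [0.5951, -0.2057, 0.18]
ee_rot: [-3.142, 0.0, -0.078]
ft_force: [2.7, -0.9, 2.6]
grip_width: 0.0288
```

Request:
carry_out:
  targets: "-0.5 0 0 0 0 0;-1 0 0 0 0 0;-1 0 0 0 0 0;-1 0 0 0 0 0"

```text
time_s: 20.42
eef_pos: [0.5941, -0.2056, 0.18]
ee_rot: [-3.142, 0.0, -0.078]
ft_force: [2.6, 0.8, 2.0]
grip_width: 0.0287
```

```bash
python3 -c "
from h import *
mv((.594,-.2052,.18,-4.37))"
```

```text
t 20.425 pos [ 594.1 -205.6  180. ] rpy [-180.      0.     -4.44] F [2.6 0.8 2. ] M [-0.43 -0.59  0.25] w 28.7
(0.594, -0.2052, 0.18, -4.37) [-0.1 -0.4  0. ] [-0.    0.   -0.07]
```

Request:
carry_out:
  targets: "-0.5 0 0 0 0 0;-1 0 0 0 0 0;-1 0 0 0 0 0;-1 0 0 0 0 0"

```text
time_s: 20.92
eef_pos: [0.5937, -0.2056, 0.18]
ee_rot: [-3.142, -0.001, -0.078]
ft_force: [6.6, -1.1, -1.6]
grip_width: 0.0287
```

```bash
python3 -c "
from h import *
mv((.594,-.2052,.18,-4.37))"
```

```text
t 20.925 pos [ 593.7 -205.6  180. ] rpy [-1.80e+02 -7.00e-02 -4.44e+00] F [ 6.6 -1.1 -1.6] M [-0.69 -1.72  0.22] w 28.7
(0.594, -0.2052, 0.18, -4.37) [ 0.3 -0.4  0. ] [-0.   -0.07 -0.07]
```

Seated against the back plate (6.6 N at x=0.5937). Now I let the pin out gradually, following with the fixed-tab finger.

Request:
carry_out:
  targets: "0.3 0 0.3 0 0 0;0.3 0.5 0.3 0 0 0;0.3 1 0.3 0 0 0;0.3 1.5 0.3 0 0 0;0.3 1.5 0.3 0 0 0"
  gripper: 33
  grip_force: 20

```text
time_s: 21.55
eef_pos: [0.5932, -0.207, 0.1796]
ee_rot: [-3.141, 0.0, -0.078]
ft_force: [1.0, 2.9, -1.5]
grip_width: 0.0328
```

Request:
carry_out:
  targets: "0 0.5 0 0 0 0;0 1 0 0 0 0;0 2 0 0 0 0;0 2 0 0 0 0"
  gripper: 37

```text
time_s: 22.05
eef_pos: [0.593, -0.2093, 0.1796]
ee_rot: [3.141, 0.0, -0.078]
ft_force: [0.6, 0.4, -3.7]
grip_width: 0.0369
```

Request:
carry_out:
  targets: "0 0.5 0 0 0 0;0 1 0 0 0 0;0 2 0 0 0 0;0 2 0 0 0 0"
  gripper: 41

```text
time_s: 22.55
eef_pos: [0.5929, -0.2113, 0.1797]
ee_rot: [3.141, 0.0, -0.078]
ft_force: [-0.2, -0.8, -3.1]
grip_width: 0.0412
```

```bash
python3 -c "
from h import *
mv((.594,-.2052,.18,-4.37))"
```

```text
t 22.55 pos [ 592.9 -211.3  179.7] rpy [ 1.7999e+02  1.0000e-02 -4.4600e+00] F [-0.2 -0.8 -3.1] M [ 0.04 -0.   -0.04] w 41.2
(0.594, -0.2052, 0.18, -4.37) [ 0.6 -6.1 -0.3] [ 0.01  0.01 -0.09]
```

Request:
carry_out:
  targets: "0 0.5 0.5 0 0 0;0 1 1 0 0 0;0 2 1.2 0 0 0;0 2 1.2 0 0 0"
  gripper: 45

```text
time_s: 23.05
eef_pos: [0.5928, -0.2132, 0.1785]
ee_rot: [3.142, 0.0, -0.078]
ft_force: [0.7, -0.5, -2.6]
grip_width: 0.0448
```

Request:
carry_out:
  targets: "0 0.5 0 0 0 0;0 1.5 0 0 0 0;0 1.5 0 0 0 0;0 1.5 0 0 0 0"
  gripper: 48

```text
time_s: 23.55
eef_pos: [0.5928, -0.2145, 0.1786]
ee_rot: [-3.142, -0.0, -0.077]
ft_force: [0.3, 1.5, -0.2]
grip_width: 0.0478
```

```bash
python3 - <<'E'
from h import *
mv((.594,-.2052,.18,-4.37))
a,_=read_camera("side");b,_=read_camera("top")
x=lambda im,c:im[c[1]:c[3],c[0]:c[2]]
save("f.png",np.hstack([x(a,(240,110,340,230)),x(b,(310,150,460,270))]),sc=3)
E
```

```text
t 23.55 pos [ 592.8 -214.5  178.6] rpy [-1.80e+02 -1.00e-02 -4.43e+00] F [ 0.3  1.5 -0.2] M [ 0.24 -0.04  0.  ] w 47.8
(0.594, -0.2052, 0.18, -4.37) [ 0.5 -9.3 -1.4] [-0.   -0.01 -0.06]
```

View pics/f.png

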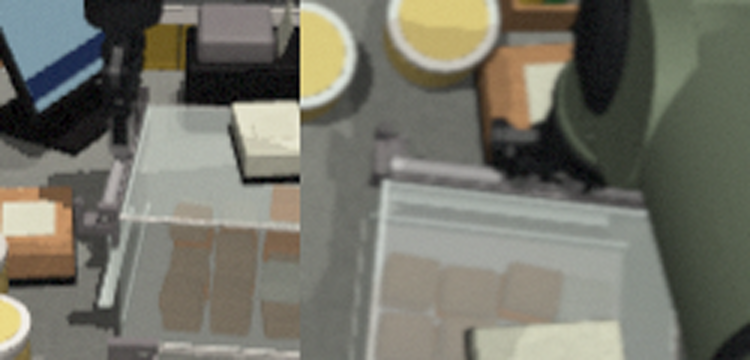

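The picture shows the bar seated between bin_b's cheeks and the panel hanging. The tabs let go only at ~46 mm, so the pin is fully out. Opening and lifting off.

Request:
carry_out:
  targets: "0 0 0 0 0 0;0 0 0 0 0 0;0 0 0 0 0 0;0 0 0 0 0 0;0 0 0 0 0 0;0 0 -5 0 0 0;0 0 -15 0 0 0;0 0 -35 0 0 0;0 0 -75 0 0 0;0 0 -115 0 0 0;0 0 -155 0 0 0;0 0 -200 0 0 0;0 0 -240 0 0 0;0 0 -240 0 0 0"
  gripper: 80

```text
time_s: 25.4
eef_pos: [0.5934, -0.2144, 0.4223]
ee_rot: [3.141, -0.005, -0.077]
ft_force: [-0.1, 0.8, -1.0]
grip_width: 0.08
```

Request:
carry_out:
  targets: "-30 0 0 0 0 0;-80 0 0 0 0 0;-130 0 0 0 0 0;-170 0 0 0 0 0;-180 0 0 0 0 0;-180 0 0 0 0 0;-180 0 0 0 0 0"

```text
time_s: 26.28
eef_pos: [0.414, -0.2005, 0.4182]
ee_rot: [-3.141, 0.0, -0.077]
ft_force: [0.9, 0.7, 0.1]
grip_width: 0.0802
```

```bash
python3 - <<'E'
from h import *
np.set_printoptions(precision=1,suppress=True)
mv((.594,-.2052,.18,-4.37))
I={}
o=np.array([.594,-.205,.163]); r=R.from_euler("z",-4.38,degrees=True)
for c in("side","top"):
    I[c],_=read_camera(c); D=np.median([read_camera(c)[1] for _ in range(5)],0)
    L=r.inv().apply(cloud(camera_params(c),D).reshape(-1,3)-o)*1e3
    t=L[(abs(L[:,1]+8)<35)&(abs(L[:,0])<18)&(L[:,2]>20)&(L[:,2]<60)]
    for w,k in(("pin",t[:,1]<-8),("fix",t[:,1]>=-8)):
        q=t[k]
        if len(q): print(c,w,len(q),"y",np.percentile(q[:,1],[2,98]),"x",np.percentile(q[:,0],[2,98]),"z",np.percentile(q[:,2],98))
    for sg in(1,-1):
        b=L[(abs(sg*L[:,1]-75)<30)&(abs(L[:,0])<9)&(abs(L[:,2]-5)<6)]; print(c,"bar",sg,len(b),"x",np.median(b[:,0]),"ztop",np.percentile(b[:,2],[50,90]))
        k=L[(abs(sg*L[:,1]-122)<8)&(abs(L[:,0]-8)<22)&(L[:,2]>8)&(L[:,2]<22)]
        if len(k): print("   cheek y",np.percentile(k[:,1],[2,98]),"x",np.percentile(k[:,0],[2,98]))
    f=L[(abs(L[:,1])<95)&(abs(L[:,0])<40)&(L[:,2]<-20)&(L[:,2]>-135)]
    if len(f): print(c,"panel n",len(f),"x top/bot",np.median(f[f[:,2]>-60,0]),np.median(f[f[:,2]<-80,0]),"zmin",f[:,2].min())
x=lambda im,c:im[c[1]:c[3],c[0]:c[2]]
save("g.png",np.hstack([x(I["side"],(240,110,340,230)),x(I["top"],(310,150,460,270))]),sc=3)
E
```

```text
t 26.275 pos [ 414.  -200.5  418.2] rpy [-180.     0.    -4.4] F [0.9 0.7 0.1] M [ 0. -0. -0.] w 80.2
(0.594, -0.2052, 0.18, -4.37) [179.8  -9.  238.2] [-0.  0. -0.]
side pin 47 y [-30.1 -19.6] x [-10.9  10.3] z 46.099992228381495
side fix 67 y [ 5.4 16.2] x [-9.9 11.2] z 46.265009364931096
side bar 1 55 x -1.566455284907028 ztop [5.3 6.8]
   cheek y [118.9 128.1] x [-12.2  27.9]
side bar -1 9 x -7.022348668324652 ztop [4.  5.3]
   cheek y [-127.9 -117.7] x [-11.8  27.3]
side panel n 77 x top/bot -1.5815461123850951 3.297597723472223 zmin -124.63549447961283
top pin 75 y [-32.5 -23. ] x [-12.3   8.5] z 47.279560212084945
top fix 71 y [ 3.5 13.1] x [-12.2   8.2] z 47.56950389290831
top bar 1 146 x -3.0562638916579283 ztop [5.9 7.7]
   cheek y [115.2 125. ] x [-13.8  25.8]
top bar -1 149 x -2.5837752464661583 ztop [6.  7.7]
   cheek y [-129.8 -120.9] x [-13.2  25. ]
```

View pics/g.png

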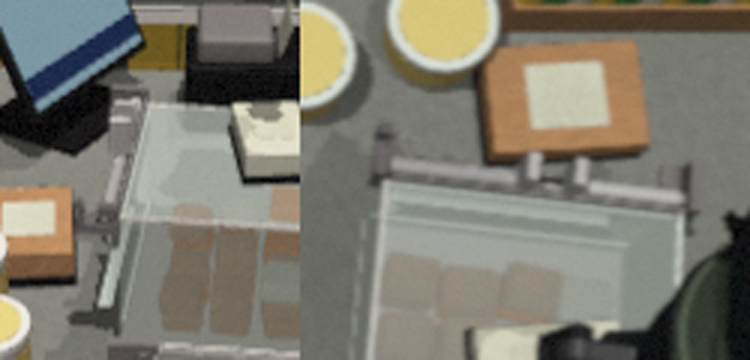

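Both tabs sit at y = -31..-21 and 5..15 about the seat (46 mm across), so the pin is fully out. The bar is centred and level against the plate, and the gripper is well clear.

```bash
python3 -c "
from plant import *
print(hand_in())"
```

```text
the job is handed in; nothing more can be done
None
```

The flap is off bin_a and hangs shut on bin_b with its pin out in the hole. I handed the job in at about 27 s of the 64 s allowed; the verdict isn't reported.

- **Taking it off:** I squeezed the tabs to 29 mm, slid the flap 14 mm out with no resistance and lifted it straight up. The tool felt up to 12 N while the fingers closed, below the 25 N crack limit.
- **Hanging it:** I lowered it into bin_b's slot until I felt the ledges. That rail sits about 2 mm lower than nominal, as the cameras had also shown. Sliding it back met the back plate at about 7 N. I then let the pin out slowly, keeping the finger on the fixed tab.
- **Last checks:** The tabs are 46 mm apart over both, so the pin is fully out. The bar is level, centred between the cheeks to within about 1 mm, and against the plate. The panel hangs down, and the gripper is clear with no contact force. The goods in the last crops look as they were; I did not measure each one.
- **Disagreements:** The two cameras differ by 2–3 mm in absolute position, so I used positions relative to the rails. The side camera put the panel's foot about 5 mm farther out than its top, probably because of the 14 mm lip. The pin's tip in the hole can't be seen directly; I judged it by the tab spacing.

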